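# Rebuild the hose reel's swivel on its spindle

## Robot

A 7-joint arm with a two-finger parallel gripper is mounted at the origin on the work surface. World frame = base frame: x ahead of the robot, y to its left, z up, the work surface at z = 0. Lengths are in mm, angles in rad, forces in N, time in s.
With the tool pointing down it reaches from about 400 to 875 mm from the base axis. Payload 4.4 kg.
Tool frame: the origin (TCP) lies midway between the tips of the shut fingers; the grasp point (between the pads) lies 19 mm behind it; z points along the fingers, y is the line along which they close (so a half turn about z gives the same grasp; the last joint's range is limited). The gripper opens to 85 mm and grips with 20 to 120 N. Pads are 22 mm wide; open, the fingers measure 114 mm over their backs; the gripper's body (76 mm by 85 mm) begins 54 mm behind the grasp point. The pads swing forward as they close: fully open they stand 13 mm farther back than shut.
Start: joints at [-1.329, 0.628, 0.038, 1.517, -0.027, 0.996, -0.02], TCP at [196.902, 619.474, 231.313] pointing down, gripper open.
Joint ranges: [-3.06, 3.06], [-0.37, 2.12], [-1.25, 1.32], [0.18, 2.47], [-1.1, 4.24], [0.23, 1.98], [-2.94, 2.94]. Speed limits (rad/s): [2.57, 2.57, 3.14, 3.14, 3.14, 3.14, 3.14].

## Interface

Orientations are given as [roll, pitch, yaw] about the fixed x, y, z axes, in that order (R = Rz(yaw) Ry(pitch) Rx(roll)).
In Python, from cell import readout, optics, order gives the robot as it stands.
- The arm moves only by the shell command python3 -m jog 'ROWS'. ROWS is a JSON object of lists of equal length, an entry for each row: "claw": the opening, from 0 (shut) to 1 (fully open); "xyz": the shift along the tool's x, y, z each as a share of 0.1 m, from -1 to 1, a list of three; "twist": the turn, a rotation vector about the tool's x, y, z each as a share of 180 degrees, from -1 to 1, a list of three. A call has 1 to 12 rows; each row shifts and turns the commanded pose from where the row before left it, along the tool's axes as they then stand; what a row does not reach is not made up. A row lasts 1/8 s, in which the tool goes at most 62.5 mm and 10.7 degrees, less where a joint would pass 70% of its speed; a pose out of reach is approached as far as the arm can. A call with a number of a shift or a turn outside -1 to 1 is refused whole. A call with a gripper value outside its range is refused whole. The fingers move at their own pace and stop on an object; the grip force is fixed at half the most. Time passes only in rows, so rows that do not move let the fingers close. It gives the time, the measured TCP pose, the force, the opening and the grip force at its end, in the units of the state.
- readout.read_state(): the state, without advancing time (a new reading comes with each control period).
- optics.get_image(name): name is "scene" or "top" or "wrist"; returns a dict with "color" (420x560x3 uint8, red, green, blue), "fovy" (degrees; the focal length in pixels is half the picture's height over the tangent of half this angle, whatever the lens; pixels are square), "cx", "cy" (the principal point, pixels), "view" (4x4, takes a point from world to camera coordinates). Camera axes: x right, y up, looking along -z (the intrinsics and any distortion apply to the point x, -y, -z); pixel columns grow to the right and rows downward; lengths in mm; the calibration is good to about 2 mm. A picture is of the moment at which its call begins. There is no depth.
- order.finish_job(): hands the job in; it is judged then, once.
Trained networks look in the newest picture that a camera, given by its name, has taken for a name from the list of things; names that differ only in an ending like _2 or _b are one class to them, and where a whole thing is asked for, a point or a joint stands for the part that bears it (a point fixed in the world has none). Each returns a list of dicts, best first, with "score" (0 to 1); they miss things now and then, are a little off and sometimes report something else, mostly with a low value. They report only what shows in the picture. A call takes as long as a camera call. They do not tell look-alikes from the thing itself.
- optics.boxes_of(camera, label): "rect" ([left, top, width, height] in pixels, round what is visible of it).
The state is a dict: "clock": time; "qpos": joint angles; "qd": joint speeds; "tau": joint torques, N m; "eef_pos": TCP position; "tool_rot": TCP orientation; "force": force on the tool from outside, world axes, zero at the start; "torque": the same for the moment, N m; "width": finger opening in mm; "gripper_force": force on a finger pad.
Only numpy, scipy, OpenCV 4.12 (cv2) and the standard library are available. Lean on these libraries where they do the work, as an engineer would, in place of code of your own. Each camera call takes 0.05 s, during which the arm holds its last target. There are 200 camera calls.

## Task

The garden hose reel's swivel mount stands on the garage bench with its spindle bare. Thread the wide, flat thrust ring onto the spindle so that it lies flat on the mount's plate, then thread the narrower, taller steel bush on top of it, so that it stands squarely on the ring, and let go. The solid disc and the tall pipe coupling lying about are not part of it.

Things in the scene. Friction and masses are not known exactly. Their poses are not given: they have to be found in the camera images.
- mount: Swivel mount, fixed to the bench: round grey plate, diameter 120 mm, 8 mm thick, with a plain upright steel spindle at its centre, diameter 16 mm, top 64 mm above the bench (56 mm above the plate), its last 6 mm tapered to 8 mm. Origin: centre of the plate's underside, at bench height, on the spindle axis; z up. Four low bolt heads near the rim are not in the way.
- seat (a point): Point on the spindle axis level with the plate's upper face, 8 mm above the bench, where the thrust ring comes to lie; z up. Other loose things on the bench are at most 75 mm tall; none comes within 75 mm of the spindle axis or, at the start, of the centre of the ring or bush.
- thrust_ring: Wide flat steel ring lying on the bench: outer diameter 64 mm, bore 36 mm, 18 mm thick, about 0.3 kg. Same outer size as the solid disc among the bystanders, but with a hole. Origin: centre of its underside, z along its axis, up. Gripped across its outside from above.
- bush: Short steel tube standing upright on the bench: outer diameter 48 mm, bore 36 mm, 26 mm tall, about 0.16 kg. The pipe coupling among the bystanders is of nearly the same width but 55 mm tall. Origin: centre of its underside, z along its axis, up. Gripped across its outside from above. It is too wide to enter the ring's bore and rests on the ring.
There are look-alikes about, which are no part of the job. What is shaped like the bush but purple is not meant.

How it is judged (in metres and radians):
On the way:
1. the thrust ring lies around the spindle, flat on the plate (horizontal distance between thrust_ring and seat below 0.014 m and z of thrust_ring in the frame of seat between -0.004 and 0.005 m and angle between thrust_ring's own z axis and vertical below 0.15 rad), for 0.2 s.
At the end, for the whole second after the job is handed in: Thrust ring flat on the plate around the spindle (underside within 5 mm of the plate), bush around the spindle on the ring (underside 13 to 24 mm above the plate); each centred within 14 mm of the axis, tilt under 0.15 rad, released and at rest (all of step 1 and horizontal distance between bush and seat below 0.014 m and z of bush in the frame of seat between 0.013 and 0.024 m and angle between bush's own z axis and vertical below 0.15 rad and linear speed of each of thrust_ring, bush below 0.03 m/s); the robot touches nothing.
It also fails if it takes over 59 s, if anything falls off the work surface, if the arm or the gripper's body presses on something with over 40 N, if the wrist force passes 120 N, or if a joint passes its speed limit or range.

## Working session

There is one attempt and no reset: what is moved stays moved. The work goes in short steps, Python scripts to look and compute and a shell command to move; the robot and the scene stay as the last step left them, time stands still between calls to the robot, and variables do not carry over. Pictures are saved under pics/ and viewed, at most 10 in all, crops included, and the job is handed in when it is done.

```bash
mkdir -p pics; ls; cat > h.py <<'E'
import numpy as np, cv2
from cell import readout, optics, order
def grab(n,f=None):
    d=optics.get_image(n)
    if f: cv2.imwrite('pics/'+f,cv2.cvtColor(d['color'],cv2.COLOR_RGB2BGR))
    return d
def ray(d,u,v):
    f=210/np.tan(np.radians(d['fovy'])/2)
    V=np.array(d['view']); R=V[:3,:3]; o=-R.T@V[:3,3]
    return o, R.T@np.array([(u-d['cx'])/f,-(v-d['cy'])/f,-1.])
def onz(d,u,v,z):
    o,r=ray(d,u,v); return o+r*(z-o[2])/r[2]
def proj(d,p):
    f=210/np.tan(np.radians(d['fovy'])/2)
    V=np.array(d['view']); c=V[:3,:3]@np.array(p)+V[:3,3]
    return d['cx']-f*c[0]/c[2], d['cy']+f*c[1]/c[2]
def tri(obs):
    A=np.zeros((3,3));b=np.zeros(3)
    for d,u,v in obs:
        o,r=ray(d,u,v); r=r/np.linalg.norm(r); P=np.eye(3)-np.outer(r,r); A+=P;b+=P@o
    return np.linalg.solve(A,b)
E
python3 - <<'E'
from h import *
print(readout.read_state())
for n in ['scene','top']:
    d=grab(n,n+'0.png'); print(n,{k:(v if k!='view' else np.round(v,3).tolist()) for k,v in d.items() if k!='color'})
    for l in ['mount','thrust_ring','bush']: print(l,[(round(b['score'],2),np.round(b['rect']).tolist()) for b in optics.boxes_of(n,l)])
E
```

```text
pics
{'clock': 0.0, 'qpos': array([-1.32881702,  0.62933281,  0.03843316,  1.5184159 , -0.02700523,
        0.99630362, -0.01997389]), 'qd': array([-1.01796469e-03, -4.85865957e-04,  3.03825062e-05,  2.28837719e-04,
       -2.87643526e-04,  8.80302364e-04,  1.58211818e-03]), 'tau': array([-3.68252968e-04, -5.63397467e+01,  1.22604623e+00, -1.93453771e+01,
        1.09304636e-02,  1.01660183e-02,  1.75456995e-05]), 'eef_pos': array([196.68248204, 618.8440394 , 230.38225124]), 'tool_rot': array([-3.13965073e+00,  1.64468417e-05,  2.83384266e+00]), 'force': array([ 0.66027063, -0.71446248,  0.14121235]), 'torque': array([ 0.00734126,  0.04870609, -0.00022718]), 'gripper_force': 0.0, 'width': 85.52602955312996}
scene {'fovy': 42.830582186414176, 'cx': 281.01952301192404, 'cy': 205.7390460337187, 'view': [[-0.101, 0.995, 0.022, 0.228], [-0.571, -0.076, 0.818, 300.178], [0.815, 0.07, 0.575, -1751.533], [0.0, 0.0, 0.0, 1.0]]}
mount [(0.88, [245.0, 182.0, 51.0, 36.0])]
thrust_ring [(0.92, [137.0, 207.0, 31.0, 22.0])]
bush [(0.9, [378.0, 200.0, 22.0, 18.0]), (0.78, [345.0, 243.0, 26.0, 24.0]), (0.76, [416.0, 236.0, 24.0, 22.0]), (0.66, [370.0, 223.0, 24.0, 21.0])]
top {'fovy': 53.7283970859726, 'cx': 271.6893229457499, 'cy': 211.71972676989543, 'view': [[-0.013, -1.0, -0.028, 77.128], [0.999, -0.014, 0.042, -559.187], [-0.042, -0.027, 0.999, -933.117], [0.0, 0.0, 0.0, 1.0]]}
mount [(0.65, [266.0, 205.0, 54.0, 51.0])]
thrust_ring [(0.78, [395.0, 172.0, 29.0, 26.0]), (0.74, [267.0, 208.0, 51.0, 49.0])]
bush [(0.81, [164.0, 184.0, 19.0, 22.0]), (0.74, [152.0, 218.0, 21.0, 25.0]), (0.62, [117.0, 167.0, 23.0, 19.0]), (0.51, [190.0, 141.0, 22.0, 21.0])]
```

```bash
python3 - <<'E'
import cv2
for n,(x,y,w,h) in {'scene':(110,160,350,130),'top':(90,120,360,150)}.items():
    i=cv2.imread(f'pics/{n}0.png')[y:y+h,x:x+w]; i=cv2.resize(i,None,fx=2.2,fy=2.2,interpolation=cv2.INTER_CUBIC); globals()[n]=i
s=max(scene.shape[1],top.shape[1])
p=lambda i:cv2.copyMakeBorder(i,0,0,0,s-i.shape[1],cv2.BORDER_CONSTANT)
o=cv2.vconcat([p(scene),p(top)]);o=o[:600,:800];print(o.shape)
cv2.imwrite('pics/both.png',o)
E
```

```text
(600, 792, 3)
```

View pics/top0.png

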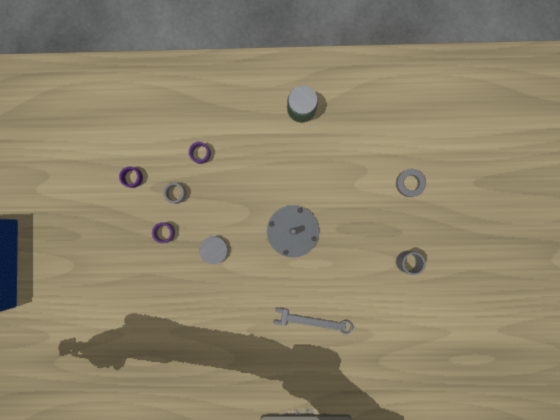

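View pics/both.png

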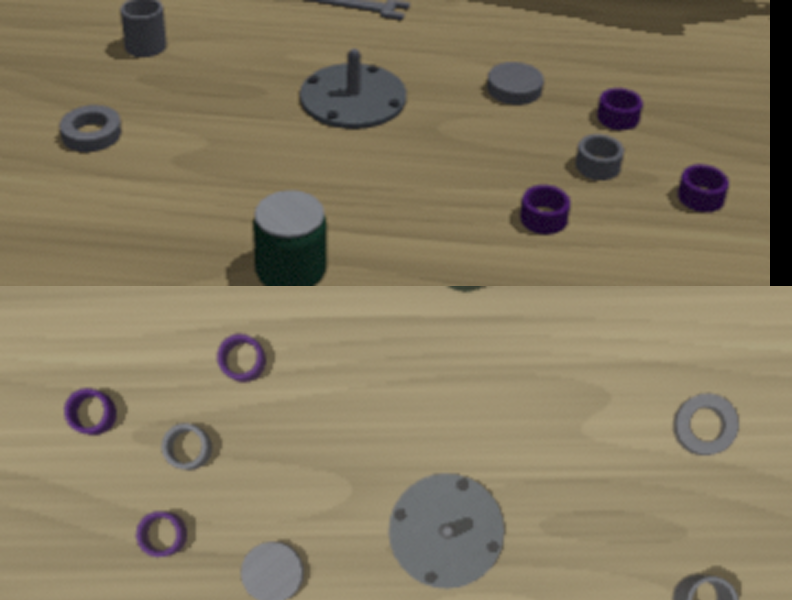

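The top view shows the ring at (411,183), grey with a hole. The solid disc is at (213,250) and the tall coupling at (411,263). There are four bush-shaped things: grey (175,192) and purple (200,152), (131,177), (164,233). The grey one is the bush, since purple is excluded, and the enlarged crop confirms it. The mount is at (293,231).

Next I'll triangulate from both views.

```bash
cat >> h.py <<'E'
def blob(d,x,y,r=22,thr=None,dbg=False):
    """low-saturation (grey) blob near x,y -> bounding box centre, size, mask centroid"""
    hsv=cv2.cvtColor(d['color'],cv2.COLOR_RGB2HSV)
    m=(hsv[...,1]<(thr or 60)).astype(np.uint8)
    n,l,s,c=cv2.connectedComponentsWithStats(m)
    k=[i for i in range(1,n) if 60<s[i,4]<30000]
    i=min(k,key=lambda i:np.hypot(s[i,0]+s[i,2]/2-x,s[i,1]+s[i,3]/2-y))
    x0,y0,w,h,a=s[i]; return (x0+(w-1)/2,y0+(h-1)/2),(w,h),a
E
python3 - <<'E'
from h import *
t=grab('top');s=grab('scene')
for n,pt,ps in [('mount',(293,231),(270,200)),('ring',(411,183),(152,218)),('bush',(175,192),(382,231))]:
    a=blob(t,*pt);b=blob(s,*ps);print(n,a,b)
    print('  tri',tri([(t,*a[0]),(s,*b[0])]).round(1),[onz(t,*a[0],z)[:2].round(1).tolist() for z in (0,9,26)])
print('tip',tri([(t,294,231),(s,271,183)]).round(1))
st=readout.read_state();print(st['eef_pos'],st['tool_rot'])
w=grab('wrist','w0.png');V=np.array(w['view']);print(w['fovy'],w['cx'],w['cy'],-V[:3,:3].T@V[:3,3],V.round(3).tolist())
E
```

```text
mount ((np.float64(292.5), np.float64(231.0)), (np.int32(54), np.int32(53)), np.int32(2239)) ((np.float64(270.0), np.float64(200.0)), (np.int32(49), np.int32(37)), np.int32(1205))
  tri [515.5  23.6  12.3] [[515.6, 22.5], [515.6, 22.7], [515.7, 23.1]]
ring ((np.float64(410.5), np.float64(182.0)), (np.int32(30), np.int32(29)), np.int32(537)) ((np.float64(150.5), np.float64(217.5)), (np.int32(28), np.int32(22)), np.int32(472))
  tri [ 623.1 -245.5   11.6] [[624.6, -250.1], [623.6, -247.3], [621.7, -242.1]]
bush ((np.float64(174.5), np.float64(192.5)), (np.int32(24), np.int32(22)), np.int32(285)) ((np.float64(382.5), np.float64(231.0)), (np.int32(22), np.int32(21)), np.int32(381))
  tri [607.5 293.9  13.1] [[608.8, 296.0], [607.9, 293.6], [606.4, 289.1]]
tip [515.6  23.5  62.3]
[196.91824188 619.43561161 231.27736499] [-3.14151613e+00 -1.74620369e-05  2.83373490e+00]
58.64369369489684 279.4108696217284 212.6294828278077 [134.01500802 638.75843772 373.91849133] [[0.302, 0.953, -0.0, -649.207], [-0.92, 0.292, -0.262, 35.033], [-0.25, 0.08, 0.965, -378.273], [0.0, 0.0, 0.0, 1.0]]
```

```bash
python3 -m jog '{"claw":[1,1,1,1,1,1,1,1,1,1,1,1],"xyz":[[0,0,0],[0,0,0],[-0.25,-0.5,0],[-0.25,-0.5,0],[-0.25,-0.5,0],[-0.25,-0.5,0],[-0.25,-0.5,0],[-0.25,-0.5,0],[-0.25,-0.5,0],[-0.25,-0.5,0],[-0.25,-0.5,0],[-0.25,-0.5,0]],"twist":[[0,0,-0.049],[0,0,-0.049],[0,0,0],[0,0,0],[0,0,0],[0,0,0],[0,0,0],[0,0,0],[0,0,0],[0,0,0],[0,0,0],[0,0,0]]}'
```

```text
clock: 2.05
eef_pos: [447.8, 117.9, 231.7]
tool_rot: [3.141, 0.001, -3.141]
force: [0.4, 0.9, 0.1]
width: 85.5
gripper_force: 0.0
```

```bash
python3 -m jog '{"claw":[1,1,1,1,1,1,1,1],"xyz":[[-0.25,-0.52,0],[-0.25,-0.52,0],[-0.25,-0.52,0],[-0.25,-0.52,0],[-0.25,-0.52,0],[-0.25,-0.52,0],[-0.25,-0.52,0],[0,0,0]],"twist":[[0,0,0],[0,0,0],[0,0,0],[0,0,0],[0,0,0],[0,0,0],[0,0,0],[0,0,0]]}'
python3 - <<'E'
from h import *
print(readout.read_state()['eef_pos'])
d=grab('wrist','w1.png')
print([(round(b['score'],2),np.round(b['rect']).tolist()) for b in optics.boxes_of('wrist','thrust_ring')])
print(proj(d,[623,-246,9]))
E
```

```text
clock: 3.05
eef_pos: [621.9, -251.1, 230.6]
tool_rot: [-3.138, 0.0, 3.134]
force: [-0.0, -0.1, 0.1]
width: 85.1
gripper_force: 0.0
[ 621.88063382 -251.07928726  230.61942732]
[(0.7, [254.0, 150.0, 64.0, 62.0])]
(np.float64(286.3297708488207), np.float64(181.54667503593535))
```

View pics/w1.png

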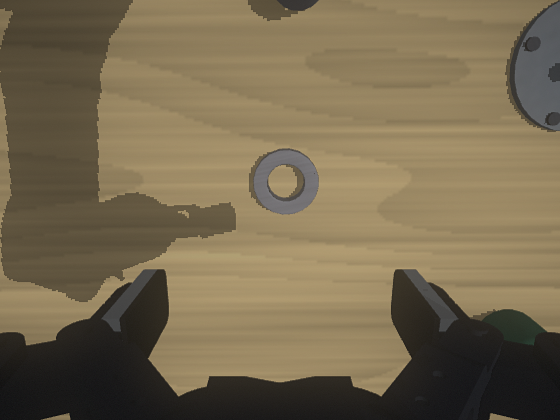

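```bash
python3 -m jog '{"claw":[1,1,1,1,1,1,1],"xyz":[[-0.01,0.05,0.4],[0,0,0.4],[0,0,0.4],[0,0,0.4],[0,0,0.2],[0,0,0],[0,0,0]],"twist":[[0,0,0],[0,0,0],[0,0,0],[0,0,0],[0,0,0],[0,0,0],[0,0,0]]}'
python3 - <<'E'
from h import *
s=readout.read_state();print(s['eef_pos'],s['tool_rot'])
d=grab('wrist','w2.png')
print(blob(d,*proj(d,[623,-246,9])),proj(d,[623,-246,9]))
print([(round(b['score'],2),np.round(b['rect']).tolist()) for b in optics.boxes_of('wrist','thrust_ring')])
E
```

```text
clock: 4.03
eef_pos: [624.2, -239.5, 53.0]
tool_rot: [-3.141, 0.003, -3.141]
force: [0.5, -0.5, -0.6]
width: 85.2
gripper_force: 0.0
[ 624.21600073 -239.52983462   52.98955117] [-3.14081569e+00  2.64233147e-03 -3.14110104e+00]
((np.float64(266.0), np.float64(237.0)), (np.int32(125), np.int32(123)), np.int32(9224)) (np.float64(268.6809603030731), np.float64(238.2484018801347))
[(0.95, [206.0, 178.0, 121.0, 122.0])]
```

View pics/w2.png

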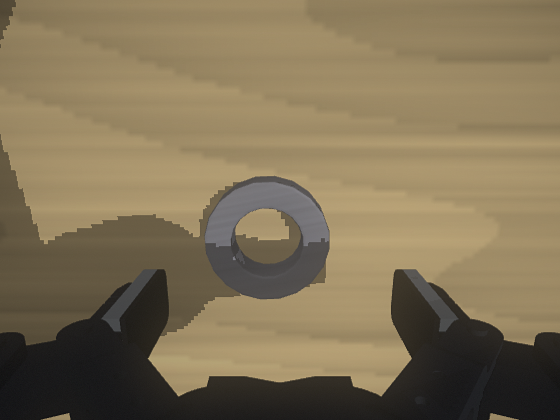

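```bash
python3 -m jog '{"claw":[1,1,1,1,1,1],"xyz":[[0.015,-0.07,0],[0,0,0.2],[0,0,0.2],[0,0,0.12],[0,0,0],[0,0,0]],"twist":[[0,0,0],[0,0,0],[0,0,0],[0,0,0],[0,0,0],[0,0,0]]}'
python3 - <<'E'
from h import *
s=readout.read_state();print(s['eef_pos'],s['force'])
d=grab('wrist','w3.png')
E
```

```text
clock: 4.88
eef_pos: [621.8, -246.5, -0.7]
tool_rot: [-3.141, 0.0, -3.141]
force: [0.1, 0.0, -0.1]
width: 85.6
gripper_force: 0.0
[ 621.75620162 -246.51423189   -0.65724429] [ 0.09828846  0.03826504 -0.072046  ]
```

View pics/w3.png

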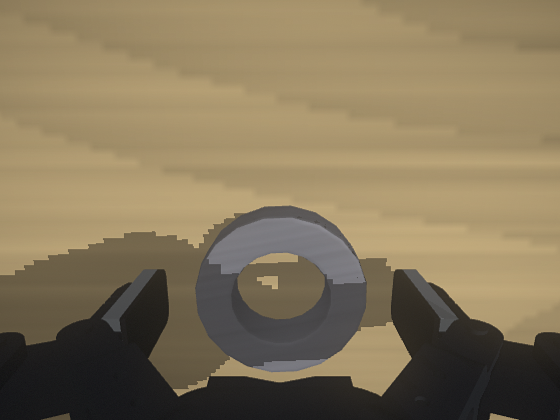

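The ring sits centred at (281,288) between the pads. I'll close on it.

```bash
python3 -m jog '{"claw":[1,0,0,0,0,0,0,0],"xyz":[[0,0,0.03],[0,0,0],[0,0,0],[0,0,0],[0,0,0],[0,0,0],[0,0,0],[0,0,0]],"twist":[[0,0,0],[0,0,0],[0,0,0],[0,0,0],[0,0,0],[0,0,0],[0,0,0],[0,0,0]]}'
```

```text
clock: 5.92
eef_pos: [621.7, -246.4, -2.8]
tool_rot: [3.142, 0.001, 3.142]
force: [-1.1, 0.2, 5.9]
width: 61.2
gripper_force: 65.3
```

```bash
python3 -m jog '{"claw":[0,0,0,0,0,0,0],"xyz":[[0,0,-0.1],[0,0,-0.2],[0,0,-0.4],[0,0,-0.4],[0,0,-0.2],[0,0,0],[0,0,0]],"twist":[[0,0,0],[0,0,0],[0,0,0],[0,0,0],[0,0,0],[0,0,0],[0,0,0]]}'
python3 - <<'E'
from h import *
s=readout.read_state();print(s['eef_pos'],s['force'])
d=grab('wrist','w4.png')
E
```

```text
clock: 6.8
eef_pos: [620.2, -245.9, 124.8]
tool_rot: [3.14, -0.003, -3.141]
force: [-0.4, 0.6, -4.2]
width: 61.7
gripper_force: 66.6
[ 620.24936081 -245.93973549  124.76592265] [-0.40597829  0.55585892 -4.1839317 ]
```

View pics/w4.png

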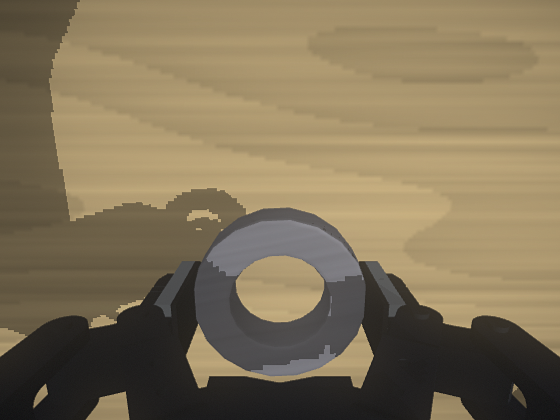

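```bash
python3 -m jog '{"claw":[0,0,0,0,0,0,0,0],"xyz":[[0.1,0.25,0],[0.2,0.5,0],[0.2,0.5,0],[0.2,0.5,0],[0.2,0.5,0],[0.14,0.44,0],[0,0,0],[0,0,0]],"twist":[[0,0,0],[0,0,0],[0,0,0],[0,0,0],[0,0,0],[0,0,0],[0,0,0],[0,0,0]]}'
python3 - <<'E'
from h import *
s=readout.read_state();print(s['eef_pos'])
d=grab('wrist','w5.png'); print('hole centre',onz(d,280,287,s['eef_pos'][2]+20.8), 'expect tip px',proj(d,[515.5,23.5,63]))
t=grab('top');sc=grab('scene')
i=cv2.cvtColor(t['color'][190:270,250:340],cv2.COLOR_RGB2BGR);j=cv2.cvtColor(sc['color'][150:230,225:315],cv2.COLOR_RGB2BGR)
k=cv2.cvtColor(d['color'],cv2.COLOR_RGB2BGR)[150:400,100:460]
b=cv2.hconcat([cv2.resize(i,(400,350)),cv2.resize(j,(400,350))]);k=cv2.resize(k,(360,250));k=cv2.copyMakeBorder(k,0,0,0,440,cv2.BORDER_CONSTANT)
cv2.imwrite('pics/c5.png',cv2.vconcat([b,k]))
E
```

```text
clock: 7.85
eef_pos: [517.2, 22.0, 125.5]
tool_rot: [-3.141, -0.001, -3.141]
force: [0.2, -1.2, -3.6]
width: 61.7
gripper_force: 66.7
[517.22880913  22.01673    125.52303044]
hole centre [511.82569368  21.53242621 146.32303044] expect tip px (np.float64(283.391868992662), np.float64(227.19956024428356))
```

View pics/c5.png

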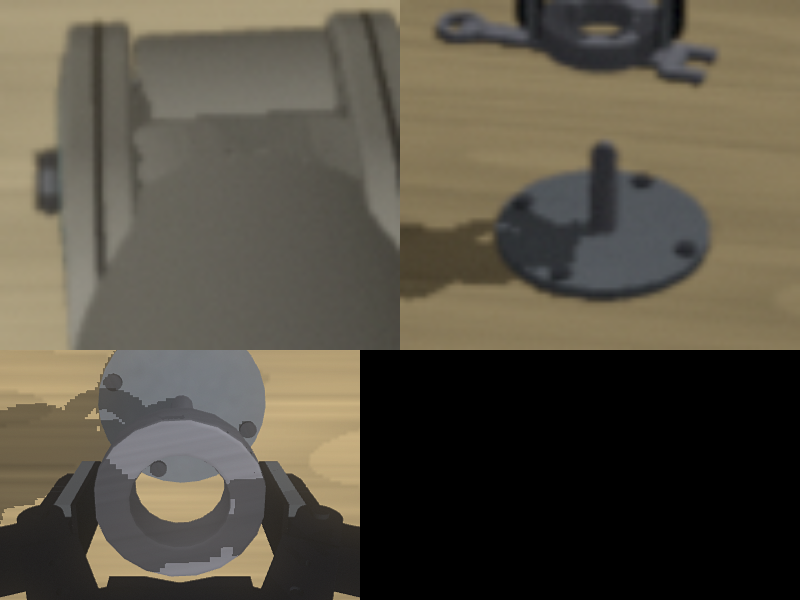

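The ring is held level, and the wrist crop has the spindle foot near (283,200). The ring axis is about 2 mm off the spindle, so I'll correct that and lower.

```bash
python3 -m jog '{"claw":[0,0,0,0,0,0,0,0,0,0],"xyz":[[0.01,0.02,0],[0,0,0.2],[0,0,0.25],[0,0,0.2],[0,0,0.2],[0,0,0.15],[0,0,0.1],[0,0,0.05],[0,0,0],[0,0,0]],"twist":[[0,0,0],[0,0,0],[0,0,0],[0,0,0],[0,0,0],[0,0,0],[0,0,0],[0,0,0],[0,0,0],[0,0,0]]}'
```

```text
clock: 9.25
eef_pos: [516.8, 24.5, 11.8]
tool_rot: [3.142, 0.001, -3.142]
force: [-0.3, -0.2, -3.9]
width: 61.6
gripper_force: 66.7
```

```bash
python3 -m jog '{"claw":[0,0,0,0,0],"xyz":[[0,0,0.03],[0,0,0.02],[0,0,0.01],[0,0,0],[0,0,0]],"twist":[[0,0,0],[0,0,0],[0,0,0],[0,0,0],[0,0,0]]}'
```

```text
clock: 9.88
eef_pos: [516.5, 24.5, 5.3]
tool_rot: [3.142, 0.0, -3.141]
force: [0.4, 0.0, -3.3]
width: 61.5
gripper_force: 66.7
```

```bash
python3 -m jog '{"claw":[0,1,1,1,1,1,1,1,1,1],"xyz":[[0,0,0.01],[0,0,0],[0,0,0],[0,0,0],[0,0,0],[0,0,-0.2],[0,0,-0.4],[0,0,-0.5],[0,0,-0.4],[0,0,0]],"twist":[[0,0,0],[0,0,0],[0,0,0],[0,0,0],[0,0,0],[0,0,0],[0,0,0],[0,0,0],[0,0,0],[0,0,0]]}'
```

```text
clock: 11.12
eef_pos: [518.6, 24.6, 157.2]
tool_rot: [3.141, 0.007, 3.142]
force: [0.6, 0.1, -0.1]
width: 85.2
gripper_force: 0.0
```

```bash
python3 -m jog '{"claw":[1,1,1,1,1,1,1,1],"xyz":[[-0.15,0.45,0],[-0.15,0.45,0],[-0.15,0.45,0],[-0.15,0.45,0],[-0.15,0.45,0],[-0.14,0.44,0],[0,0,0],[0,0,0]],"twist":[[0,0,0],[0,0,0],[0,0,0],[0,0,0],[0,0,0],[0,0,0],[0,0,0],[0,0,0]]}'
python3 - <<'E'
from h import *
s=readout.read_state();print(s['eef_pos'])
d=grab('wrist','w6.png');print('bush expect',proj(d,[607.5,293.8,13]))
print([(round(b['score'],2),np.round(b['rect']).tolist()) for b in optics.boxes_of('wrist','bush')])
t=grab('top');sc=grab('scene')
for l in ['thrust_ring']:
  for c in ['top','scene']: print(c,[(round(b['score'],2),np.round(b['rect'],1).tolist()) for b in optics.boxes_of(c,l)])
print('ring expect top',proj(t,[515.5,23.5,17]),'scene',proj(sc,[515.5,23.5,17]))
i=cv2.cvtColor(t['color'][190:270,250:340],cv2.COLOR_RGB2BGR);j=cv2.cvtColor(sc['color'][160:240,225:315],cv2.COLOR_RGB2BGR)
k=cv2.cvtColor(d['color'],cv2.COLOR_RGB2BGR)
b=cv2.vconcat([cv2.resize(i,(300,260)),cv2.resize(j,(300,260))]);k=cv2.resize(k,(500,375));k=cv2.copyMakeBorder(k,0,145,0,0,cv2.BORDER_CONSTANT)
cv2.imwrite('pics/c6.png',cv2.hconcat([k,b]))
E
```

```text
clock: 12.12
eef_pos: [604.5, 292.3, 152.7]
tool_rot: [-3.139, -0.002, 3.141]
force: [0.3, -0.1, 1.0]
width: 85.4
gripper_force: 0.0
[604.53360746 292.26017123 152.67070725]
bush expect (np.float64(282.8748055038243), np.float64(203.5191575477698))
[(0.92, [289.0, 40.0, 68.0, 74.0]), (0.89, [249.0, 173.0, 66.0, 65.0]), (0.85, [374.0, 217.0, 69.0, 62.0]), (0.66, [176.0, 278.0, 65.0, 66.0])]
top [(0.88, [280.3, 214.5, 23.8, 28.3])]
scene [(0.92, [255.3, 190.6, 31.1, 15.3])]
ring expect top (np.float64(292.2193271475909), np.float64(231.07306475973445)) scene (np.float64(269.60897181429357), np.float64(198.39121617725525))
```

View pics/c6.png

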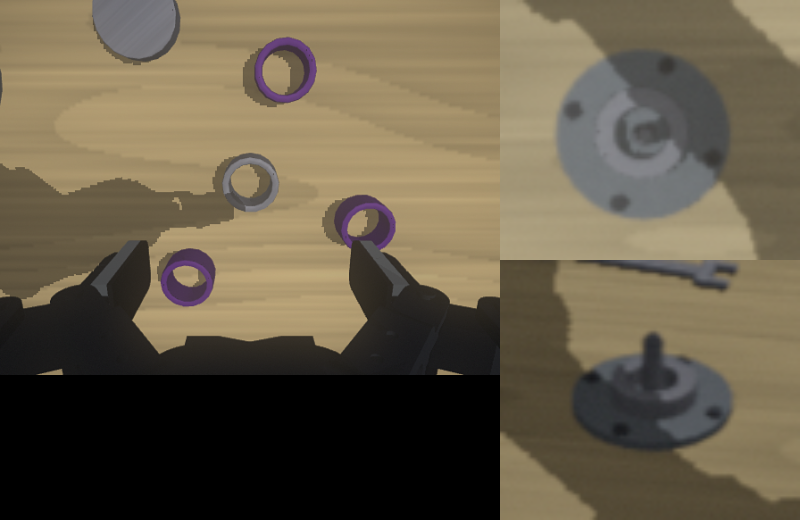

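The ring lies flat around the spindle. The grey bush is at wrist pixel (282,205), with the purple ones well clear. I'll descend with the claw partly closed.

```bash
python3 -m jog '{"claw":[0.8,0.8,0.8,0.8,0.8,0.8,0.8,0.8],"xyz":[[-0.03,0.01,0],[0,0,0.3],[0,0,0.4],[0,0,0.3],[0,0,0.13],[0,0,0],[0,0,0],[0,0,0]],"twist":[[0,0,0],[0,0,0],[0,0,0],[0,0,0],[0,0,0],[0,0,0],[0,0,0],[0,0,0]]}'
python3 - <<'E'
from h import *
d=grab('wrist');print('bush expect',proj(d,[608,293.5,13]),blob(d,*proj(d,[608,293.5,13])))
print([(round(b['score'],2),np.round(b['rect']).tolist()) for b in optics.boxes_of('wrist','bush')])
E
```

```text
clock: 13.42
eef_pos: [609.3, 295.0, 42.8]
tool_rot: [3.14, 0.002, -3.142]
force: [-0.0, -0.0, -0.5]
width: 68.1
gripper_force: 0.0
bush expect (np.float64(277.95491898256057), np.float64(247.65115491022186)) ((np.float64(273.5), np.float64(247.5)), (np.int32(104), np.int32(108)), np.int32(5987))
[(0.97, [282.0, 0.0, 121.0, 102.0]), (0.87, [222.0, 194.0, 106.0, 110.0]), (0.81, [421.0, 264.0, 113.0, 66.0]), (0.63, [176.0, 352.0, 38.0, 39.0])]
```

```bash
python3 -m jog '{"claw":[0.8,0.8,0.8,0.8,0.8,0,0,0,0,0,0],"xyz":[[0.01,-0.025,0],[0,0,0.2],[0,0,0.15],[0,0,0.08],[0,0,0],[0,0,0],[0,0,0],[0,0,0],[0,0,0],[0,0,0],[0,0,0]],"twist":[[0,0,0],[0,0,0],[0,0,0],[0,0,0],[0,0,0],[0,0,0],[0,0,0],[0,0,0],[0,0,0],[0,0,0],[0,0,0]]}'
```

```text
clock: 14.9
eef_pos: [608.0, 292.3, -0.9]
tool_rot: [3.141, 0.001, -3.142]
force: [0.3, 0.5, 5.7]
width: 46.7
gripper_force: 62.1
```

```bash
python3 -m jog '{"claw":[0,0,0,0,0,0,0,0,0,0,0,0],"xyz":[[0,0,-0.1],[0,0,-0.3],[0,0,-0.5],[0,0,-0.4],[0.1,-0.3,0],[0.15,-0.45,0],[0.15,-0.45,0],[0.15,-0.45,0],[0.15,-0.45,0],[0.15,-0.45,0],[0.075,-0.14,0],[0,0,0]],"twist":[[0,0,0],[0,0,0],[0,0,0],[0,0,0],[0,0,0],[0,0,0],[0,0,0],[0,0,0],[0,0,0],[0,0,0],[0,0,0],[0,0,0]]}'
python3 -m jog '{"claw":[0],"xyz":[[0,0,0]],"twist":[[0,0,0]]}'
python3 - <<'E'
from h import *
d=grab('wrist','w7.png');s=readout.read_state()
print(s['eef_pos'],[(round(b['score'],2),np.round(b['rect']).tolist()) for b in optics.boxes_of('wrist','bush')])
p=s['eef_pos']+[0,0,0.9+13];print('bush if centred',proj(d,p))
E
```

```text
clock: 16.4
eef_pos: [514.4, 22.2, 128.4]
tool_rot: [3.142, -0.001, 3.14]
force: [0.4, -0.0, -3.1]
width: 46.4
gripper_force: 62.0
clock: 16.52
eef_pos: [515.7, 24.9, 128.4]
tool_rot: [3.14, 0.001, -3.139]
force: [-0.1, 1.3, -1.3]
width: 46.8
gripper_force: 62.0
[515.6537275   25.03024949 128.30702197] [(0.66, [213.0, 221.0, 136.0, 145.0])]
bush if centred (np.float64(281.7091506746527), np.float64(291.7060639804883))
```

View pics/w7.png

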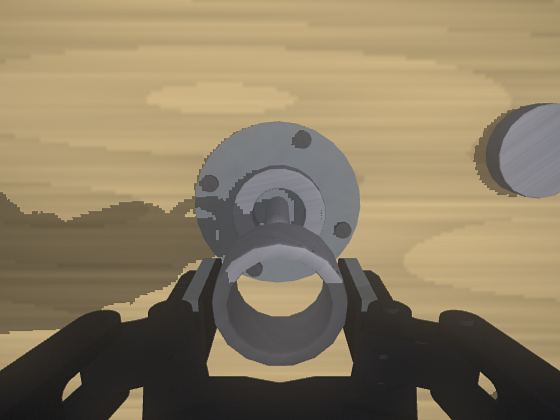

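The bush is held level at (281,293), as expected, with the ring below it around the spindle at (278,210). I'll lower it now.

```bash
python3 -m jog '{"claw":[0,0,0,0,0,0,0,0,0],"xyz":[[0,-0.015,0],[0,0,0.2],[0,0,0.25],[0,0,0.2],[0,0,0.15],[0,0,0.1],[0,0,0.06],[0,0,0],[0,0,0]],"twist":[[0,0,0],[0,0,0],[0,0,0],[0,0,0],[0,0,0],[0,0,0],[0,0,0],[0,0,0],[0,0,0]]}'
```

```text
clock: 17.75
eef_pos: [515.3, 21.5, 32.7]
tool_rot: [3.142, 0.001, -3.142]
force: [-0.3, -0.8, -2.3]
width: 46.3
gripper_force: 62.0
```

```bash
python3 -m jog '{"claw":[0,0,0,0,0,0],"xyz":[[0,0.02,0],[0,0,0.04],[0,0,0.02],[0,0,0.015],[0,0,0],[0,0,0]],"twist":[[0,0,0],[0,0,0],[0,0,0],[0,0,0],[0,0,0],[0,0,0]]}'
```

```text
clock: 18.5
eef_pos: [514.8, 23.5, 25.0]
tool_rot: [3.142, -0.0, 3.142]
force: [-1.8, -0.3, 3.7]
width: 46.7
gripper_force: 62.5
```

Contact: the vertical force flipped from -2 to +4 N at the expected height. Releasing and rising.

```bash
python3 -m jog '{"claw":[0.9,1,1,1,1,1,1,1,1,1,1],"xyz":[[0,0,0],[0,0,0],[0,0,0],[0,0,0],[0,0,0],[0,0,-0.2],[0,0,-0.4],[0,0,-0.5],[0,0,-0.4],[0,0,0],[0,0,0]],"twist":[[0,0,0],[0,0,0],[0,0,0],[0,0,0],[0,0,0],[0,0,0],[0,0,0],[0,0,0],[0,0,0],[0,0,0],[0,0,0]]}'
python3 -m jog '{"claw":[1,1,1,1,1,1],"xyz":[[0,0.5,0],[0,0.5,0],[0,0.5,0],[0,0.5,0],[0,0,0],[0,0,0]],"twist":[[0,0,0],[0,0,0],[0,0,0],[0,0,0],[0,0,0],[0,0,0]]}'
python3 - <<'E'
from h import *
t=grab('top');sc=grab('scene')
for c in ['top','scene']:
  for l in ['thrust_ring','bush']: print(c,l,[(round(b['score'],2),np.round(b['rect'],1).tolist()) for b in optics.boxes_of(c,l)])
print(proj(t,[515.5,23.5,39]),proj(sc,[515.5,23.5,39]),proj(sc,[515.5,23.5,52]),proj(sc,[515.5,23.5,26]))
i=cv2.cvtColor(t['color'][190:270,250:340],cv2.COLOR_RGB2BGR);j=cv2.cvtColor(sc['color'][160:240,225:315],cv2.COLOR_RGB2BGR)
cv2.imwrite('pics/c8.png',cv2.hconcat([cv2.resize(i,(400,350)),cv2.resize(j,(400,350))]))
E
```

```text
clock: 19.88
eef_pos: [514.4, 23.6, 174.4]
tool_rot: [3.142, -0.001, -3.141]
force: [-0.0, -0.5, -0.2]
width: 85.0
gripper_force: 0.0
clock: 20.62
eef_pos: [514.0, 222.5, 173.2]
tool_rot: [-3.139, -0.003, -3.141]
force: [0.3, 0.4, 0.1]
width: 85.7
gripper_force: 0.0
top thrust_ring [(0.72, [275.9, 214.9, 29.3, 33.1])]
top bush [(0.79, [188.9, 139.7, 21.4, 23.9]), (0.76, [117.3, 167.9, 24.2, 17.7]), (0.71, [282.2, 221.9, 18.4, 23.2])]
scene thrust_ring [(0.75, [259.5, 194.5, 26.5, 15.2])]
scene bush [(0.95, [418.9, 234.2, 21.7, 23.1]), (0.78, [346.7, 243.6, 22.0, 24.3]), (0.66, [260.2, 185.6, 22.1, 15.9]), (0.55, [378.5, 200.9, 22.4, 15.6])]
(np.float64(292.4377306440618), np.float64(231.1214776961464)) (np.float64(269.6944468924406), np.float64(190.95266698154305)) (np.float64(269.7457372580448), np.float64(186.48907459784846)) (np.float64(269.64374000077436), np.float64(195.3654819961388))
```

View pics/c8.png

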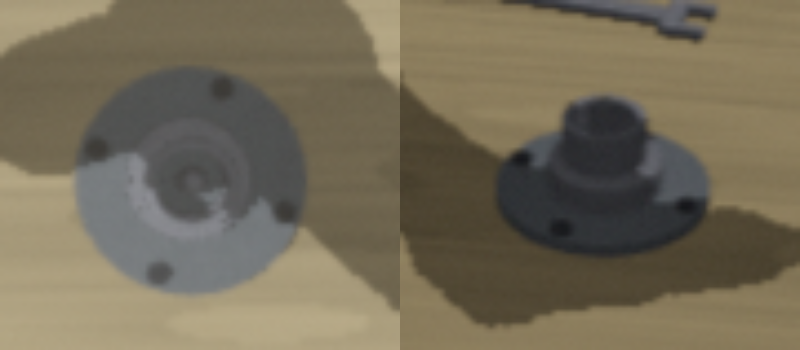

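The bush stands squarely on the ring, both centred on the spindle in the top crop at (192,180) and upright in the scene crop at (604,135).

```bash
python3 -c "
from cell import order; print(order.finish_job())"
```

```text
the job is handed in; nothing more can be done
None
```

The thrust ring lies flat on the mount's plate around the spindle, the grey bush stands squarely on it, the gripper is open and clear, and the job is handed in at about 21 s; no verdict came back.

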